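# Load the vacuum former without picking anything up

### The job

Using only pushes with the fingers, tip the wooden mould that stands on the vacuum former's bed over onto its flat back, so it lies on the bed with its orange form facing up. Then swing the open blue clamp frame over and push it fully shut around the mould, and move clear. Do not grip or lift the mould, keep it on the bed, and leave everything else on the bench undisturbed.

Things in the scene. Friction and masses are not known exactly. Their poses are not given: they have to be found in the camera images.
- former: White desktop vacuum former, fixed: 290 (x) x 270 (y) x 50 mm. Origin at the centre of its underside on the bench; x ahead, y left, z up. Its flat top, at 50 mm, is the bed (a dark perforated plate with its centre at the origin's x, y). Its position and yaw vary (yaw within 0.25 rad).
- bed (a point): Centre of the bed's surface, 50 mm above the bench; axes as former.
- frame_hinge (a point): Middle of the clamp frame's hinge line, on the former's right side: 125 mm to -y of its centre, 57 mm above the bench. The hinge line runs along the former's x; axes as former. At joint angle a, a point at distance r from the hinge lies at y = -0.125 + r cos(a), z = 0.057 + r sin(a) in the former's frame.
- frame (a joint): Angle of the blue clamp frame (rad): 0 = shut, lying level on the former against a rigid stop; pi/2 = upright; starts at 1.7 to 1.95, leaning out to the right (-y). The hinge is stiff (friction about 0.65 N m): the frame (0.35 kg) stays where it is left and must be pushed all the way down.
- frame_tab (a point): Centre of the red push tab (80 mm along the hinge, r = 250 to 284 mm, 12 mm thick) mid free edge, r = 267 mm. The frame is 280 mm along the hinge by 250 mm, 12 mm thick, rails 25 mm, opening 230 x 200 mm. Axes: x along the hinge, y away from the hinge, z out of the face that is on top when shut (outer, right-hand face while open).
- mould: Loose mould, 0.11 to 0.23 kg, standing on end on the bed: light wood board 36 (x) x 50 (y) x 90 mm (z, up). Origin: centre of its foot. Front face (-x, towards the robot within 0.6 rad) bears a round orange form 36 mm across, 12 mm proud, from 18 to 54 mm above the foot; the back (+x) is flat. Pushed near the top towards its +x it tips over its back edge, falling by itself past about 0.4 rad.
- mould_center (a point): Centre of the mould's board, 45 mm above its foot; axes as mould. When the mould lies on its back this is 18 mm above the bed and the mould's x axis points straight down. Tipped straight back from where it stands, it lands inside the frame's opening.
- can: Bystander, loose, to be left alone: spray can, 56 mm across, 160 mm tall, green label; origin at the centre of its underside.
- tape: Bystander, loose, to be left alone: yellow tape roll lying flat, 90 mm across, 25 mm high; origin at the centre of its underside.
- plug: Bystander, loose, to be left alone: round brown wooden plug mould, 64 mm across, 56 mm high; origin at the centre of its underside.
- tray: Bystander, loose, to be left alone: red tray of screws, 100 x 140 x 35 mm; origin at the centre of its underside.
- pot: Bystander, loose, to be left alone: white cup, 76 mm across, 90 mm tall; origin at the centre of its underside.
- driver: Bystander, loose, to be left alone: orange screwdriver lying on the bench along x; origin at the centre of its underside.
Mind the look-alikes: they are no part of the job. What is shaped like the mould but green, pink or yellow is not meant.

How it is judged:
By the outcome, as a careful person would: the job done as asked, in the order asked, and still so for the second after the job is handed in, with the robot touching nothing.
It also fails if it takes over 48 s, if anything falls off the work surface, if the arm or the gripper's body presses on something with over 40 N, if the wrist force passes 120 N, or if a joint passes its speed limit or range.

### The arm

A 6-joint arm with a two-finger parallel gripper is mounted at the origin on the work surface. World frame = base frame: x ahead of the robot, y to its left, z up, the work surface at z = 0. Lengths are in m, angles in rad, forces in N, time in s.
With the tool pointing down it reaches from about 0.15 to 0.775 m from the base axis. Payload 6.1 kg.
Tool frame: the origin (TCP) lies midway between the tips of the shut fingers; the grasp point (between the pads) lies 19 mm behind it; z points along the fingers, y is the line along which they close (so a half turn about z gives the same grasp; the last joint's range is limited). The gripper opens to 85 mm and grips with 20 to 120 N. Pads are 22 mm wide; open, the fingers measure 114 mm over their backs; the gripper's body (76 mm by 85 mm) begins 54 mm behind the grasp point. The pads swing forward as they close: fully open they stand 13 mm farther back than shut.
Start: joints at [-1.147, 0.126, -0.04, 1.405, 0, 1.571], TCP at [0.216, -0.479, 0.231] pointing down, gripper open.
Joint ranges: [-2.72, 2.72], [-0.95, 1.95], [-1.27, 1.35], [-1.78, 2.02], [-1.46, 1.47], [-3.14, 3.14]. Speed limits (rad/s): [2.39, 2.39, 3.01, 3.14, 3.14, 3.14].

### API

Orientations are given as a 3x3 rotation matrix whose columns are the frame's x, y, z axes.
In Python, from rig import arm gives the robot as it stands.
- The arm moves only by the shell command python3 -m jog 'ROWS' [FORCE]. ROWS is JSON, a list of rows, each an object of numbers: "x", "y", "z": the shift along the tool's x, y, z in m; "spin": the turn about the tool's z in degrees; "fingers": the opening, from 0 (shut) to 1 (fully open). A call has 1 to 12 rows; each row is the pose to reach, as a shift and turn from the pose commanded when the call began, along the tool's axes at that moment; what a row does not reach only later rows make up. A row lasts 1/12 s, in which the tool goes at most 41.7 mm and 7.16 degrees, less where a joint would pass 70% of its speed; a pose out of reach is approached as far as the arm can. A call with a gripper value outside its range is refused whole. The fingers move at their own pace and stop on an object; FORCE is the grip in N (left out, the last holds). Time passes only in rows, so rows that repeat a pose let the fingers close. It gives the time, the measured TCP pose, the force, the opening and the grip force at its end, in the units of the state.
- arm.state(): the state, without advancing time (a new reading comes with each control period).
- arm.snapshot(name): name is "scene" or "top" or "wrist"; returns a dict with "color" (480x640x3 uint8, red, green, blue), "range_z" (480x640 float32, m along the optical axis (not along the pixel's ray), 0 where there is no reading), "intrinsics" (3x3 intrinsics, pixels), "cam_to_world" (4x4, takes a point from camera to world coordinates). Camera axes: x right, y up, looking along -z (the intrinsics and any distortion apply to the point x, -y, -z); pixel columns grow to the right and rows downward; lengths in m; the calibration is good to about 2 mm. A picture is of the moment at which its call begins.
- arm.sign_off(): hands the job in; it is judged then, once.
The state is a dict: "clock": time; "qpos": joint angles; "qd": joint speeds; "tau": joint torques, N m; "tcp_pos": TCP position; "eef_rot": TCP orientation; "ft_force": force on the tool from outside, world axes, zero at the start; "moment": the same for the moment, N m; "finger_gap": finger opening in m; "grip_force": force on a finger pad.
Only numpy, scipy, OpenCV 4.12 (cv2) and the standard library are available. Lean on these libraries where they do the work, as an engineer would, in place of code of your own. Each camera call takes 0.05 s, during which the arm holds its last target. There are 200 camera calls.

## Working session

There is one attempt and no reset: what is moved stays moved. The work goes in short steps, Python scripts to look and compute and a shell command to move; the robot and the scene stay as the last step left them, time stands still between calls to the robot, and variables do not carry over. Pictures are saved under pics/ and viewed, at most 10 in all, crops included, and the job is handed in when it is done.

```bash
mkdir -p pics
cat > h.py <<'E'
import numpy as np, cv2
from rig import arm
def snap(n):
    s=arm.snapshot(n); return s
def cloud(s):
    K=s["intrinsics"];T=s["cam_to_world"];d=s["range_z"]
    v,u=np.mgrid[:480,:640]
    x=(u-K[0,2])/K[0,0]*d; y=(v-K[1,2])/K[1,1]*d
    P=np.stack([x,-y,-d],-1)@T[:3,:3].T+T[:3,3]
    P[d<=0]=np.nan
    return P
E
python3 - <<'E'
from h import *
for n in("scene","top"):
    s=snap(n); np.savez(n+".npz",**s); cv2.imwrite(f"pics/{n}0.png",s["color"][...,::-1])
    print(n,s["cam_to_world"].round(3).tolist(),s["intrinsics"].round(1).tolist(),[k for k in s])
st=arm.state();print(st["clock"],st["eef_rot"].round(3) if hasattr(st["eef_rot"],'round') else st["eef_rot"])
E
```

```text
scene [[-0.064, -0.715, 0.696, 1.493], [0.998, -0.037, 0.053, 0.042], [-0.012, 0.698, 0.716, 1.052], [0.0, 0.0, 0.0, 1.0]] [[605.5, 0.0, 322.4], [0.0, 605.5, 245.1], [0.0, 0.0, 1.0]] ['color', 'range_z', 'intrinsics', 'cam_to_world']
top [[-0.02, 0.981, -0.191, 0.334], [-1.0, -0.022, -0.009, -0.031], [-0.013, 0.191, 0.982, 1.178], [0.0, 0.0, 0.0, 1.0]] [[457.1, 0.0, 315.0], [0.0, 457.1, 237.0], [0.0, 0.0, 1.0]] ['color', 'range_z', 'intrinsics', 'cam_to_world']
0.1 [[ 0.912  0.411 -0.001]
 [ 0.411 -0.912  0.001]
 [ 0.    -0.001 -1.   ]]
```

View pics/scene0.png

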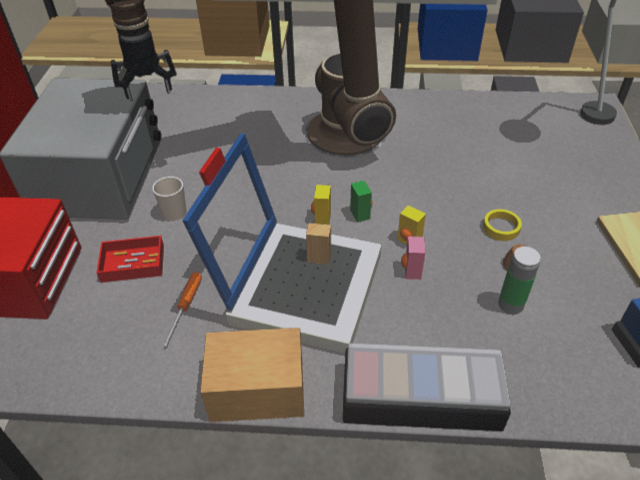

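View pics/top0.png

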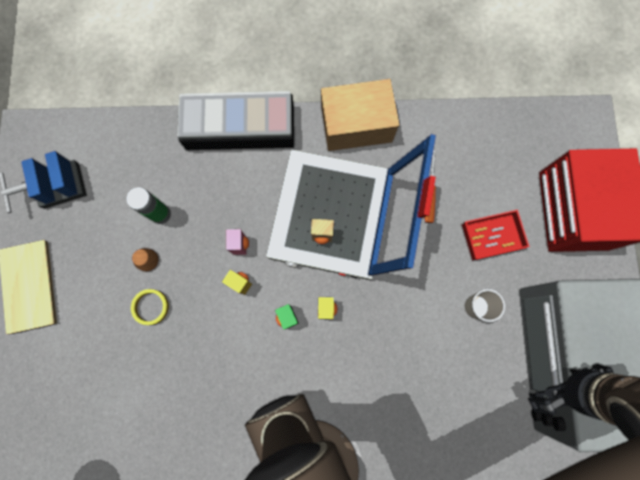

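The scene picture shows the former, with the frame open to the right and its red tab at (212,166). The wooden mould is at (318,243). In the top picture the mould top is at (322,228) with its orange side facing the robot, the bed centre is near (335,212), and the tab is at (429,200). Yellow, green and pink look-alikes stand robot-side and to the left.

Run:
```python
from h import *
def rect(P,m,name):
    p=P[m];p=p[~np.isnan(p).any(1)]
    r=cv2.minAreaRect((p[:,:2]*1000).astype(np.float32)); print(name,len(p),"rect",np.round(r[0],1),np.round(r[1],1),round(r[2],1),"z",np.percentile(p[:,2],[5,50,95]).round(4)); return p
for n in("top","scene"):
    s=dict(np.load(n+".npz")); P=cloud(s); c=s["color"].astype(int); hsv=cv2.cvtColor(s["color"],cv2.COLOR_RGB2HSV); Z=P[...,2]
    box=(P[...,0]>.3)&(P[...,0]<.72)&(P[...,1]<.12)&(P[...,1]>-.4)
    m=box&(abs(Z-.05)<.008)
    k=cv2.morphologyEx(m.astype(np.uint8),cv2.MORPH_OPEN,np.ones((3,3)))
    N,L,S,_=cv2.connectedComponentsWithStats(k); i=1+S[1:,4].argmax(); rect(P,L==i,n+" former")
    h=hsv[...,0];sat=hsv[...,1]
    bed=box&(Z>.06)&(Z<.16)&(h>8)&(h<24)&(sat>60)&(P[...,0]>.4)
    top=bed&(abs(Z-.14)<.008); rect(P,top,n+" mouldtop")
    org=bed&(sat>190); 
    if org.sum()>3: p=P[org]; print("orange",len(p),np.nanmedian(p,0).round(3))
    red=box&((h<6)|(h>174))&(sat>150)&(Z>.15)
    p=rect(P,red,n+" tab"); print(np.nanmedian(p,0).round(4), p.min(0).round(3),p.max(0).round(3))
    bl=box&(h>100)&(h<125)&(sat>100)&(Z>.07)
    p=P[bl]; print("blue",p.min(0).round(3),p.max(0).round(3))
    np.save(n+"_blue.npy",p)
    # everything taller near path
    for nm,cond in (("all>60mm",(Z>.03)&(P[...,0]>.1)&(P[...,0]<.8)&(abs(P[...,1])<.5)),):
        N,L,S,C=cv2.connectedComponentsWithStats(cond.astype(np.uint8))
        if n=="top":
            for j in range(1,N):
                if S[j,4]>60: q=P[L==j]; print("  obj",C[j].round(),q.min(0).round(3),q.max(0).round(3))
```

```text
top former 9102 rect [607.5 -51.4] [261.3 274.9] 78.3 z [0.0483 0.052  0.0555]
top mouldtop 100 rect [560.8 -39.2] [49.6 36.7] 85.5 z [0.1368 0.1417 0.1452]
orange 4 [ 0.534 -0.04   0.097]
top tab 405 rect [ 574.2 -241. ] [16.8 76.1] 76.9 z [0.3131 0.3332 0.3379]
[ 0.5725 -0.2391  0.3332] [ 0.537 -0.255  0.309] [ 0.612 -0.226  0.341]
blue [ 0.442 -0.27   0.07 ] [ 0.719 -0.15   0.307]
  obj [345. 212.] [ 0.441 -0.329  0.03 ] [0.788 0.101 0.341]
  obj [147. 204.] [0.606 0.357 0.03 ] [0.66  0.412 0.166]
  obj [480. 236.] [ 0.492 -0.499  0.03 ] [ 0.608 -0.403  0.043]
  obj [237. 241.] [0.521 0.147 0.03 ] [0.572 0.194 0.097]
  obj [143. 258.] [0.485 0.39  0.03 ] [0.541 0.44  0.062]
  obj [237. 281.] [0.417 0.142 0.03 ] [0.472 0.203 0.097]
  obj [488. 305.] [ 0.339 -0.464  0.03 ] [ 0.412 -0.387  0.097]
  obj [327. 308.] [ 0.352 -0.072  0.03 ] [ 0.401 -0.024  0.099]
  obj [286. 316.] [0.33  0.025 0.031] [0.387 0.079 0.098]
  obj [599. 421.] [ 0.17  -0.491  0.249] [ 0.255 -0.259  0.711]
  obj [293. 443.] [ 0.1   -0.058  0.116] [0.214 0.134 0.731]
scene former 8918 rect [609.4 -52.4] [259.4 279.2] 76.9 z [0.0465 0.05   0.0535]
scene mouldtop 322 rect [560.8 -38. ] [49.8 44.2] 87.7 z [0.1341 0.1391 0.1426]
scene tab 486 rect [ 578.3 -240. ] [18.8 81.4] 76.9 z [0.3068 0.3247 0.3348]
[ 0.5836 -0.239   0.3247] [ 0.538 -0.256  0.303] [ 0.619 -0.224  0.337]
blue [ 0.441 -0.272  0.07 ] [ 0.72  -0.148  0.306]
```

Run:
```python
from h import *
for n in("top","scene"):
    s=dict(np.load(n+".npz")); P=cloud(s); hsv=cv2.cvtColor(s["color"],cv2.COLOR_RGB2HSV); Z=P[...,2]
    K=s["intrinsics"];T=s["cam_to_world"]
    m=(P[...,0]>.3)&(P[...,0]<.85)&(P[...,1]<.14)&(P[...,1]>-.3)&(Z>.035)&(Z<.062)
    k=cv2.morphologyEx(m.astype(np.uint8),cv2.MORPH_OPEN,np.ones((3,3)))
    N,L,S,_=cv2.connectedComponentsWithStats(k); i=1+S[1:,4].argmax(); p=P[L==i]
    r=cv2.minAreaRect((p[:,:2]*1000).astype(np.float32)); print(n,r)
    # dark bed plate, rays on z=.05
    d=((hsv[...,2]<115)&(L==i)).astype(np.uint8); d=cv2.morphologyEx(d,cv2.MORPH_OPEN,np.ones((5,5)))
    N,L2,S,_=cv2.connectedComponentsWithStats(d); j=1+S[1:,4].argmax(); v,u=np.nonzero(L2==j)
    ray=np.stack([(u-K[0,2])/K[0,0],-(v-K[1,2])/K[1,1],-np.ones(len(u))],-1)@T[:3,:3].T
    q=T[:3,3]+ray*((.05-T[2,3])/ray[:,2])[:,None]
    print("bed",cv2.minAreaRect((q[:,:2]*1000).astype(np.float32)))
    if n=="scene":
        h=hsv[...,0]; sat=hsv[...,1]
        w=(P[...,0]>.5)&(P[...,0]<.62)&(abs(P[...,1]+.04)<.06)&(Z>.065)&(Z<.13)&(h>8)&(h<24)&(sat>60)
        q=P[w]; q=q[q[:,0]>.565]
        f=np.polyfit(q[:,1],q[:,0],1); print("back face yaw deg",-np.degrees(np.arctan(f[0])) ,"x at y mid",np.polyval(f,np.mean(q[:,1])),q[:,1].min(),q[:,1].max(),len(q))
b=np.concatenate([np.load("top_blue.npy"),np.load("scene_blue.npy")])
yaw=-.232;c=np.array([.613,-.053]);R=np.array([[np.cos(yaw),-np.sin(yaw)],[np.sin(yaw),np.cos(yaw)]])
l=(b[:,:2]-c)@R; f=np.polyfit(b[:,2]-.057,l[:,1]+.125,1); print("frame angle",np.pi/2-np.arctan(f[0]),f, "x ext",l[:,0].min(),l[:,0].max())
```

```text
top ((616.9247436523438, -57.76368713378906), (268.4277648925781, 297.6199645996094), 77.94457244873047)
bed ((617.943359375, -60.64276123046875), (185.36343383789062, 215.62339782714844), 77.00428009033203)
scene ((616.20849609375, -57.28680419921875), (269.2281494140625, 303.81182861328125), 76.17440795898438)
bed ((616.9261474609375, -61.12721252441406), (190.26963806152344, 219.64344787597656), 76.96331024169922)
back face yaw deg -3.45225219340465 x at y mid 0.5780389460850976 -0.06386897116685805 -0.014003028454642387 481
frame angle 1.793418237542884 [-0.22637406 -0.00260213] x ext -0.13384555177707644 0.1505159846411663
```

```bash
python3 -m jog '[{"x":0.276,"y":-0.335,"z":0,"spin":28.3,"fingers":0},{"x":0.276,"y":-0.335,"z":0,"spin":28.3,"fingers":0},{"x":0.276,"y":-0.335,"z":0,"spin":28.3,"fingers":0},{"x":0.276,"y":-0.335,"z":0,"spin":28.3,"fingers":0},{"x":0.276,"y":-0.335,"z":0,"spin":28.3,"fingers":0},{"x":0.276,"y":-0.335,"z":0,"spin":28.3,"fingers":0},{"x":0.276,"y":-0.335,"z":0,"spin":28.3,"fingers":0},{"x":0.276,"y":-0.335,"z":0,"spin":28.3,"fingers":0},{"x":0.276,"y":-0.335,"z":0,"spin":28.3,"fingers":0},{"x":0.276,"y":-0.335,"z":0,"spin":28.3,"fingers":0},{"x":0.276,"y":-0.335,"z":0,"spin":28.3,"fingers":0},{"x":0.276,"y":-0.335,"z":0,"spin":28.3,"fingers":0}]'; python3 -c "
from h import *
s=arm.state();print(s['tcp_pos'],np.array(s['eef_rot']).round(3),s['finger_gap'])"
```

```text
clock: 1.1
tcp_pos: [0.3301, -0.0561, 0.2311]
eef_rot: [[0.998, -0.064, 0.0], [-0.064, -0.998, 0.001], [0.0, -0.001, -1.0]]
ft_force: [-0.6, -0.3, 0.2]
finger_gap: -0.0001
grip_force: 0.0
[ 0.33012212 -0.05612702  0.23113086] [[ 0.998 -0.064  0.   ]
 [-0.064 -0.998  0.001]
 [ 0.    -0.001 -1.   ]] -0.00011681569495236906
```

```bash
python3 -m jog '[{"x":0.158,"y":-0.033,"z":0},{"x":0.158,"y":-0.033,"z":0},{"x":0.158,"y":-0.033,"z":0},{"x":0.158,"y":-0.033,"z":0},{"x":0.158,"y":-0.033,"z":0.106},{"x":0.158,"y":-0.033,"z":0.106},{"x":0.158,"y":-0.033,"z":0.106},{"x":0.158,"y":-0.033,"z":0.106},{"x":0.158,"y":-0.033,"z":0.106}]'
```

```text
invalid input at $[0]: expected keys x, y, z, spin, fingers
```

```bash
python3 -m jog '[{"x":0.158,"y":-0.033,"z":0,"spin":0,"fingers":0},{"x":0.158,"y":-0.033,"z":0,"spin":0,"fingers":0},{"x":0.158,"y":-0.033,"z":0,"spin":0,"fingers":0},{"x":0.158,"y":-0.033,"z":0,"spin":0,"fingers":0},{"x":0.158,"y":-0.033,"z":0.106,"spin":0,"fingers":0},{"x":0.158,"y":-0.033,"z":0.106,"spin":0,"fingers":0},{"x":0.158,"y":-0.033,"z":0.106,"spin":0,"fingers":0},{"x":0.158,"y":-0.033,"z":0.106,"spin":0,"fingers":0},{"x":0.158,"y":-0.033,"z":0.106,"spin":0,"fingers":0}]'
python3 - <<'E'
from h import *
s=snap("scene"); cv2.imwrite("pics/s1.png",cv2.resize(s["color"][150:330,180:450],None,fx=2.5,fy=2.5)[...,::-1])
E
```

```text
clock: 1.85
tcp_pos: [0.4885, -0.0383, 0.1244]
eef_rot: [[0.997, -0.071, -0.003], [-0.071, -0.998, 0.0], [-0.003, 0.0, -1.0]]
ft_force: [-1.0, -0.3, 1.0]
finger_gap: -0.0001
grip_force: 0.0
```

View pics/s1.png

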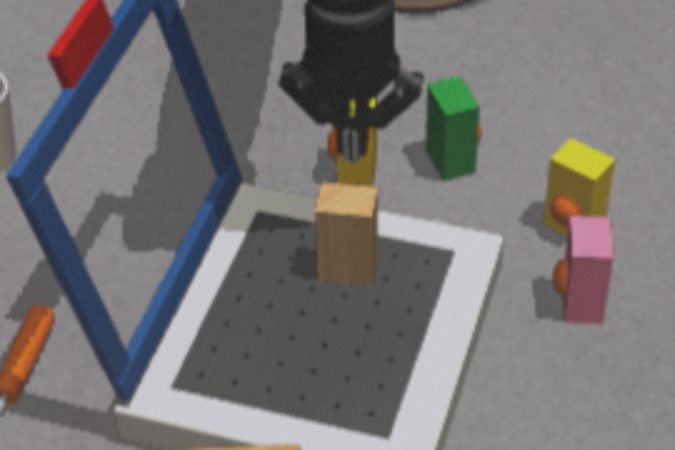

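The fingers are centred behind the mould, at about (348,150) in the crop with the mould at (347,235). Next I push slowly.

```bash
python3 -m jog '[{"x":0.02,"y":-0.004,"z":0,"spin":0,"fingers":0},{"x":0.035,"y":-0.004,"z":0,"spin":0,"fingers":0},{"x":0.04,"y":-0.004,"z":0,"spin":0,"fingers":0},{"x":0.044,"y":-0.004,"z":0,"spin":0,"fingers":0},{"x":0.048,"y":-0.004,"z":0,"spin":0,"fingers":0},{"x":0.052,"y":-0.004,"z":0,"spin":0,"fingers":0},{"x":0.056,"y":-0.004,"z":0,"spin":0,"fingers":0},{"x":0.06,"y":-0.004,"z":0,"spin":0,"fingers":0}]'
python3 - <<'E'
from h import *
s=snap("scene"); cv2.imwrite("pics/s2.png",cv2.resize(s["color"][150:330,180:450],None,fx=2.5,fy=2.5)[...,::-1])
E
```

```text
clock: 2.57
tcp_pos: [0.5498, -0.0386, 0.1256]
eef_rot: [[0.998, -0.069, 0.0], [-0.069, -0.998, 0.0], [0.0, -0.0, -1.0]]
ft_force: [-0.5, 0.4, -0.7]
finger_gap: 0.0001
grip_force: 0.1
```

View pics/s2.png

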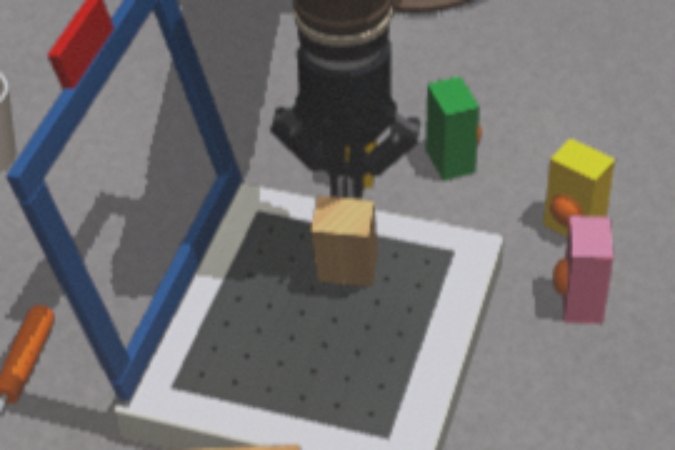

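The mould is tipping straight back with its foot in place (about (347,280)). I keep going.

```bash
python3 -m jog '[{"x":0.004,"y":0,"z":0,"spin":0,"fingers":0},{"x":0.008,"y":0,"z":0,"spin":0,"fingers":0},{"x":0.012,"y":0,"z":0,"spin":0,"fingers":0},{"x":0.016,"y":0,"z":0,"spin":0,"fingers":0},{"x":0.02,"y":0,"z":0,"spin":0,"fingers":0},{"x":0.024,"y":0,"z":0,"spin":0,"fingers":0},{"x":0.026,"y":0,"z":0,"spin":0,"fingers":0},{"x":0.026,"y":0,"z":0,"spin":0,"fingers":0},{"x":0.026,"y":0,"z":0,"spin":0,"fingers":0},{"x":0.0,"y":0,"z":0,"spin":0,"fingers":0},{"x":-0.03,"y":0,"z":0,"spin":0,"fingers":0},{"x":-0.04,"y":0,"z":0,"spin":0,"fingers":0}]'
python3 - <<'E'
from h import *
s=snap("scene"); cv2.imwrite("pics/s3.png",cv2.resize(s["color"][150:330,180:450],None,fx=2.5,fy=2.5)[...,::-1])
E
```

```text
clock: 3.62
tcp_pos: [0.5063, -0.0356, 0.125]
eef_rot: [[0.998, -0.069, -0.003], [-0.069, -0.998, 0.001], [-0.003, -0.0, -1.0]]
ft_force: [-0.1, 0.6, -0.0]
finger_gap: 0.0003
grip_force: 0.0
```

View pics/s3.png

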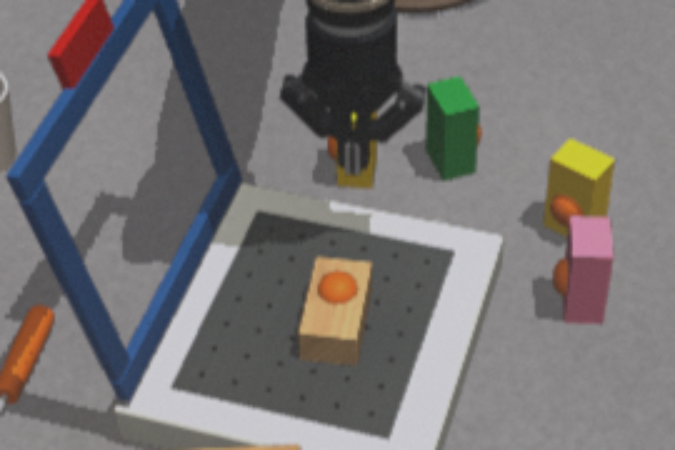

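The mould now lies on its back, orange up, well inside the bed (crop (337,310)). Next I take the fingers round the near side of the frame to its outer face.

```bash
python3 -m jog '[{"x":-0.146,"y":0.01,"z":-0.18,"spin":9,"fingers":0},{"x":-0.146,"y":0.01,"z":-0.18,"spin":9,"fingers":0},{"x":-0.146,"y":0.01,"z":-0.18,"spin":9,"fingers":0},{"x":-0.146,"y":0.01,"z":-0.18,"spin":9,"fingers":0},{"x":-0.146,"y":0.01,"z":-0.18,"spin":9,"fingers":0},{"x":-0.146,"y":0.01,"z":-0.18,"spin":9,"fingers":0},{"x":-0.126,"y":0.303,"z":-0.18,"spin":9,"fingers":0},{"x":-0.126,"y":0.303,"z":-0.18,"spin":9,"fingers":0},{"x":-0.126,"y":0.303,"z":-0.18,"spin":9,"fingers":0},{"x":-0.126,"y":0.303,"z":-0.18,"spin":9,"fingers":0},{"x":-0.126,"y":0.303,"z":-0.18,"spin":9,"fingers":0},{"x":-0.126,"y":0.303,"z":-0.18,"spin":9,"fingers":0}]'; python3 -m jog '[{"x":0,"y":0.06,"z":0,"spin":0,"fingers":0},{"x":0,"y":0.06,"z":0,"spin":0,"fingers":0},{"x":0,"y":0.06,"z":0,"spin":0,"fingers":0}]'
```

```text
clock: 4.67
tcp_pos: [0.3629, -0.319, 0.3055]
eef_rot: [[0.974, -0.225, 0.001], [-0.225, -0.974, -0.001], [0.002, 0.0, -1.0]]
ft_force: [1.0, 0.5, 0.7]
finger_gap: 0.0001
grip_force: 0.0
clock: 4.92
tcp_pos: [0.3489, -0.379, 0.3039]
eef_rot: [[0.973, -0.229, -0.001], [-0.229, -0.973, 0.0], [-0.001, -0.0, -1.0]]
ft_force: [-0.3, 0.9, -0.8]
finger_gap: -0.0002
grip_force: 0.0
```

```bash
python3 -m jog '[{"x":0.19,"y":-0.06,"z":0,"spin":0,"fingers":0},{"x":0.19,"y":-0.06,"z":0,"spin":0,"fingers":0},{"x":0.19,"y":-0.06,"z":0,"spin":0,"fingers":0},{"x":0.19,"y":-0.06,"z":0,"spin":0,"fingers":0},{"x":0.19,"y":-0.06,"z":0,"spin":0,"fingers":0},{"x":0.19,"y":-0.13,"z":0,"spin":0,"fingers":0},{"x":0.19,"y":-0.13,"z":0,"spin":0,"fingers":0},{"x":0.19,"y":-0.13,"z":0,"spin":0,"fingers":0}]'
python3 - <<'E'
from h import *
s=snap("scene"); cv2.imwrite("pics/s4.png",cv2.resize(s["color"][60:330,50:450],None,fx=2,fy=2)[...,::-1])
E
```

```text
clock: 5.58
tcp_pos: [0.5663, -0.2858, 0.3045]
eef_rot: [[0.976, -0.219, -0.0], [-0.219, -0.976, 0.003], [-0.001, -0.003, -1.0]]
ft_force: [-0.6, -0.6, 0.7]
finger_gap: -0.0001
grip_force: 0.0
```

View pics/s4.png

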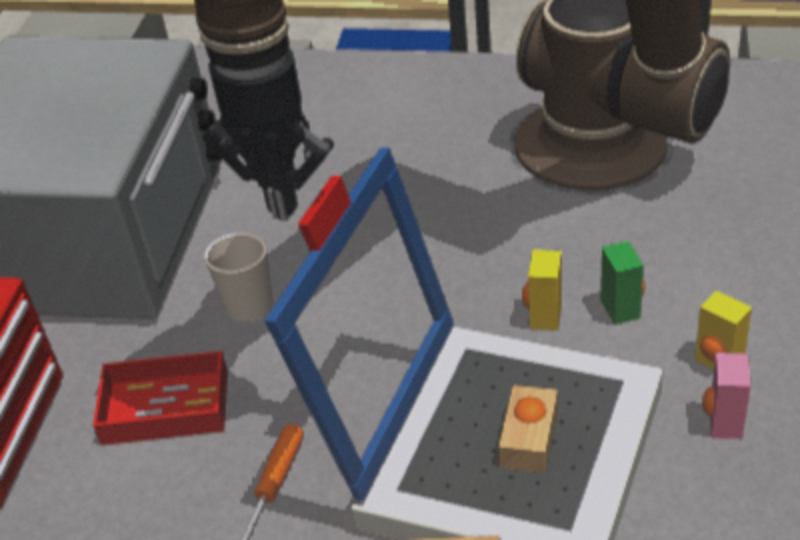

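The frame is clear and the closed fingertips (280,205) are just outside the red tab (325,212). I push it over.

```bash
python3 -m jog '[{"x":0,"y":-0.01,"z":-0.014,"spin":0,"fingers":0},{"x":0,"y":-0.025,"z":-0.014,"spin":0,"fingers":0},{"x":0,"y":-0.04,"z":-0.014,"spin":0,"fingers":0},{"x":0,"y":-0.055,"z":-0.014,"spin":0,"fingers":0},{"x":0,"y":-0.07,"z":-0.014,"spin":0,"fingers":0},{"x":0,"y":-0.085,"z":-0.014,"spin":0,"fingers":0},{"x":0,"y":-0.1,"z":-0.0135,"spin":0,"fingers":0},{"x":0,"y":-0.115,"z":-0.013,"spin":0,"fingers":0},{"x":0,"y":-0.13,"z":-0.0115,"spin":0,"fingers":0},{"x":0,"y":-0.145,"z":-0.008,"spin":0,"fingers":0},{"x":0,"y":-0.16,"z":-0.004,"spin":0,"fingers":0},{"x":0,"y":-0.175,"z":0,"spin":0,"fingers":0}]'
python3 - <<'E'
from h import *
s=snap("scene"); cv2.imwrite("pics/s5.png",cv2.resize(s["color"][60:330,50:450],None,fx=2,fy=2)[...,::-1])
st=arm.state(); d=st["tcp_pos"][:2]-np.array([.617,-.060]); print("lx",.974*d[0]-.225*d[1],"ly",.225*d[0]+.974*d[1],st["tcp_pos"])
E
```

```text
clock: 6.63
tcp_pos: [0.6019, -0.1261, 0.3046]
eef_rot: [[0.978, -0.208, 0.001], [-0.208, -0.978, 0.007], [-0.0, -0.008, -1.0]]
ft_force: [0.4, -1.9, 1.8]
finger_gap: 0.0001
grip_force: 1.0
lx -4.092225765469845e-05 ly -0.06703825105876457 [ 0.60186596 -0.12533172  0.30361733]
```

View pics/s5.png

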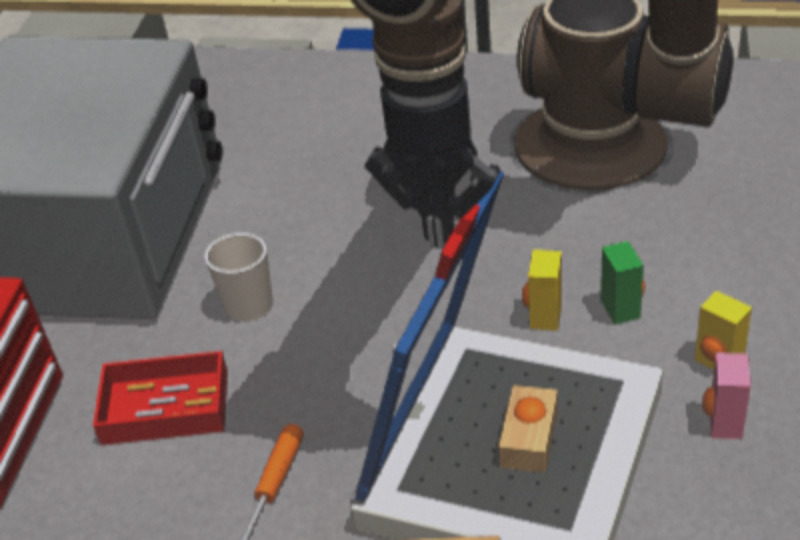

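The frame is past vertical, with the tab at (458,243) and the fingertips at (433,235) on its outer face. I follow the arc.

```bash
python3 -m jog '[{"x":0,"y":-0.009,"z":0.0,"spin":0,"fingers":0},{"x":0,"y":-0.018,"z":0.001,"spin":0,"fingers":0},{"x":0,"y":-0.03,"z":0.006,"spin":0,"fingers":0},{"x":0,"y":-0.0425,"z":0.011,"spin":0,"fingers":0},{"x":0,"y":-0.054,"z":0.017,"spin":0,"fingers":0},{"x":0,"y":-0.0655,"z":0.023,"spin":0,"fingers":0},{"x":0,"y":-0.076,"z":0.03,"spin":0,"fingers":0},{"x":0,"y":-0.087,"z":0.038,"spin":0,"fingers":0},{"x":0,"y":-0.097,"z":0.046,"spin":0,"fingers":0},{"x":0,"y":-0.107,"z":0.055,"spin":0,"fingers":0},{"x":0,"y":-0.116,"z":0.064,"spin":0,"fingers":0},{"x":0,"y":-0.1255,"z":0.074,"spin":0,"fingers":0}]'
python3 - <<'E'
from h import *
s=snap("scene"); cv2.imwrite("pics/s6.png",cv2.resize(s["color"][60:330,50:450],None,fx=2,fy=2)[...,::-1])
st=arm.state(); d=st["tcp_pos"][:2]-np.array([.617,-.060]); print("lx",.974*d[0]-.225*d[1],"ly",.225*d[0]+.974*d[1],st["tcp_pos"],st["eef_rot"][1])
E
```

```text
clock: 7.68
tcp_pos: [0.6171, -0.0771, 0.2374]
eef_rot: [[0.99, -0.141, 0.004], [-0.141, -0.989, 0.038], [-0.001, -0.038, -0.999]]
ft_force: [-0.7, -1.0, 1.7]
finger_gap: -0.0003
grip_force: 0.8
lx 0.003604024841825144 ly -0.0166881535605595 [ 0.61675531 -0.0770771   0.23561372] [-0.14101912 -0.98926408  0.03834311]
```

View pics/s6.png

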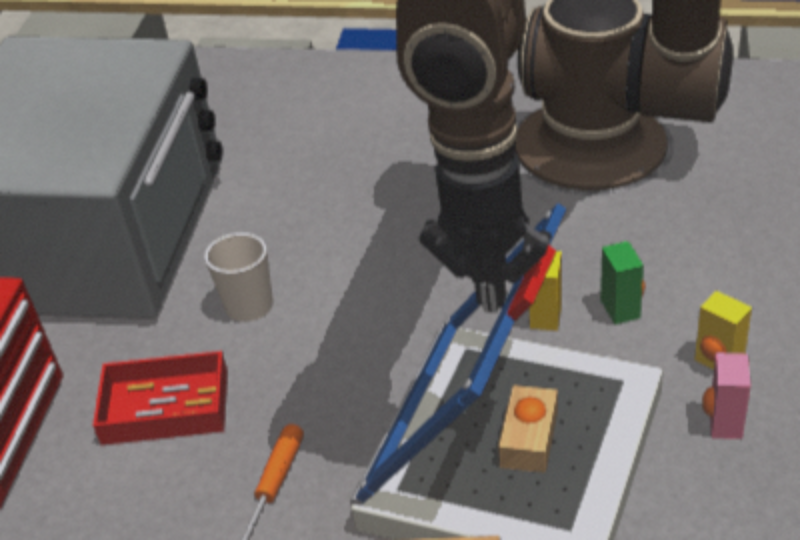

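Run:
```python
from h import *
st=arm.state()
for k in("qpos","qd","tau","ft_force","moment"):print(k,np.round(st[k],3))
```

```text
qpos [-0.142  0.317  0.21   1.467  0.038  3.141]
qd [-0.003  0.01   0.019  0.032 -0.001  0.001]
tau [ 7.3000e-01 -6.1493e+01  3.8908e+01  4.8700e-01  4.0000e-01 -1.2000e-02]
ft_force [ 0.364 -0.764 -0.135]
moment [-0.215 -0.091 -0.069]
```

Joint 6 has hit its range, so I back off along the frame's outward normal and turn the hand by about −85° to a reachable yaw.

```bash
python3 -m jog '[{"x":0,"y":0.09,"z":-0.02,"spin":0,"fingers":0},{"x":0,"y":0.09,"z":-0.05,"spin":0,"fingers":0},{"x":0,"y":0.1,"z":-0.09,"spin":0,"fingers":0},{"x":0,"y":0.1,"z":-0.12,"spin":0,"fingers":0},{"x":0,"y":0.1,"z":-0.12,"spin":0,"fingers":0},{"x":0,"y":0.1,"z":-0.12,"spin":0,"fingers":0}]'
python3 - <<'E'
from h import *
st=arm.state(); d=st["tcp_pos"][:2]-np.array([.617,-.060]); print("lx",.974*d[0]-.225*d[1],"ly",.225*d[0]+.974*d[1],st["qpos"].round(3))
E
```

```text
clock: 8.23
tcp_pos: [0.6033, -0.182, 0.3575]
eef_rot: [[0.99, -0.143, 0.01], [-0.143, -0.989, 0.037], [0.005, -0.038, -0.999]]
ft_force: [0.6, 0.3, -0.9]
finger_gap: -0.0001
grip_force: 0.0
lx 0.014062980344127524 ly -0.12191465747921715 [-0.311  0.394  0.592  1.77   0.038  2.974]
```

```bash
python3 -m jog '[{"x":0,"y":0,"z":0,"spin":-85,"fingers":0},{"x":0,"y":0,"z":0,"spin":-85,"fingers":0},{"x":0,"y":0,"z":0,"spin":-85,"fingers":0},{"x":0,"y":0,"z":0,"spin":-85,"fingers":0},{"x":0,"y":0,"z":0,"spin":-85,"fingers":0},{"x":0,"y":0,"z":0,"spin":-85,"fingers":0},{"x":0,"y":0,"z":0,"spin":-85,"fingers":0},{"x":0,"y":0,"z":0,"spin":-85,"fingers":0},{"x":0,"y":0,"z":0,"spin":-85,"fingers":0},{"x":0,"y":0,"z":0,"spin":-85,"fingers":0},{"x":0,"y":0,"z":0,"spin":-85,"fingers":0},{"x":0,"y":0,"z":0,"spin":-85,"fingers":0}]'
python3 - <<'E'
from h import *
st=arm.state(); d=st["tcp_pos"][:2]-np.array([.617,-.060]); print("lx",.974*d[0]-.225*d[1],"ly",.225*d[0]+.974*d[1],st["qpos"].round(3),np.array(st["eef_rot"]).round(3))
for n in("top","scene"):
    s=snap(n);P=cloud(s);hsv=cv2.cvtColor(s["color"],cv2.COLOR_RGB2HSV);h=hsv[...,0]
    b=(h>100)&(h<125)&(hsv[...,1]>100)&(P[...,2]>.075)&(P[...,0]>.3)&(P[...,0]<.8)&(P[...,1]>-.25)&(P[...,1]<.15)
    q=P[b];l=(q[:,:2]-[.617,-.060])@np.array([.225,.974])+.125; a=np.arctan2(q[:,2]-.057,l); r=np.hypot(q[:,2]-.057,l)
    print(n,"frame angle",np.median(a[r>.1]),len(q))
    rd=((h<6)|(h>174))&(hsv[...,1]>150)&(P[...,0]>.45)&(P[...,0]<.75)&(P[...,1]>-.25)&(P[...,1]<.15)&(P[...,2]>.12)
    q=P[rd];d=q[:,:2]-[.617,-.060]; print("tab",len(q),np.median(d@[.225,.974]),np.median(d@[.974,-.225]),np.median(q[:,2]))
E
```

```text
clock: 9.23
tcp_pos: [0.6024, -0.18, 0.3523]
eef_rot: [[0.22, 0.975, 0.001], [0.975, -0.22, 0.039], [0.039, -0.007, -0.999]]
ft_force: [0.5, 0.1, -0.4]
finger_gap: -0.0001
grip_force: 0.0
lx 0.012783226019040273 ly -0.12015906666539757 [-0.308  0.395  0.581  1.767  0.038  1.485] [[ 0.22   0.975  0.001]
 [ 0.975 -0.22   0.039]
 [ 0.039 -0.007 -0.999]]
top frame angle 1.0060081667673904 1925
tab 442 0.025301026352917533 -0.0024381002974047227 0.2900661238621885
scene frame angle 0.9958867093437832 1548
tab 271 0.030114569103447706 0.008331740311400238 0.29053608777360274
```

Run:
```python
import numpy as np
y0,z0=-.120,.352
for a,o in [(1.0,.03)]+[(a,0) for a in np.arange(1.0,-.01,-.05)]:
    rc=.265+.010*(1-a); w=.011; c,s=np.cos(a),np.sin(a)
    y=-.125+rc*c-(.006+o)*s-w; z=.057+rc*s+(.006+o)*c
    sx=y-y0; sz=-(z-z0)+.039*sx; sx-=.039*sz
    print(round(a,2),round(y,3),round(z,3),"x",round(sx,3),"z",round(sz,3))
```

```text
1.0 -0.023 0.299 x 0.095 z 0.056
1.0 0.002 0.283 x 0.119 z 0.074
0.95 0.014 0.276 x 0.13 z 0.081
0.9 0.025 0.269 x 0.141 z 0.089
0.85 0.035 0.261 x 0.152 z 0.097
0.8 0.046 0.253 x 0.162 z 0.106
0.75 0.056 0.244 x 0.171 z 0.115
0.7 0.065 0.234 x 0.18 z 0.125
0.65 0.074 0.224 x 0.189 z 0.135
0.6 0.083 0.214 x 0.197 z 0.146
0.55 0.091 0.203 x 0.204 z 0.157
0.5 0.098 0.192 x 0.211 z 0.169
0.45 0.105 0.18 x 0.218 z 0.181
0.4 0.111 0.168 x 0.224 z 0.193
0.35 0.117 0.156 x 0.229 z 0.206
0.3 0.122 0.143 x 0.234 z 0.218
0.25 0.127 0.13 x 0.238 z 0.231
0.2 0.13 0.117 x 0.241 z 0.245
0.15 0.134 0.104 x 0.243 z 0.258
0.1 0.136 0.09 x 0.245 z 0.272
0.05 0.138 0.077 x 0.247 z 0.285
-0.0 0.139 0.063 x 0.247 z 0.299
```

```bash
python3 -m jog '[{"x":0.04,"y":-0.012,"z":0.02,"spin":0,"fingers":0},{"x":0.075,"y":-0.012,"z":0.045,"spin":0,"fingers":0},{"x":0.095,"y":-0.012,"z":0.056,"spin":0,"fingers":0},{"x":0.107,"y":-0.012,"z":0.065,"spin":0,"fingers":0},{"x":0.119,"y":-0.012,"z":0.074,"spin":0,"fingers":0},{"x":0.13,"y":-0.012,"z":0.081,"spin":0,"fingers":0},{"x":0.141,"y":-0.012,"z":0.089,"spin":0,"fingers":0},{"x":0.152,"y":-0.012,"z":0.097,"spin":0,"fingers":0},{"x":0.162,"y":-0.012,"z":0.106,"spin":0,"fingers":0},{"x":0.171,"y":-0.012,"z":0.115,"spin":0,"fingers":0},{"x":0.18,"y":-0.012,"z":0.125,"spin":0,"fingers":0},{"x":0.18,"y":-0.012,"z":0.125,"spin":0,"fingers":0}]'
python3 - <<'E'
from h import *
s=snap("scene"); cv2.imwrite("pics/s7.png",cv2.resize(s["color"][60:330,50:450],None,fx=2,fy=2)[...,::-1])
st=arm.state(); d=st["tcp_pos"][:2]-np.array([.617,-.060]); print("lx",.974*d[0]-.225*d[1],"ly",.225*d[0]+.974*d[1],st["tcp_pos"],st["qpos"].round(3))
E
```

```text
clock: 10.33
tcp_pos: [0.632, 0.0038, 0.2338]
eef_rot: [[0.226, 0.974, 0.002], [0.973, -0.226, 0.039], [0.038, -0.007, -0.999]]
ft_force: [0.5, 0.5, -1.5]
finger_gap: 0.0
grip_force: 0.0
lx 0.00024562242863647964 ly 0.06479902626847976 [0.63182938 0.0031031  0.23485291] [-0.013  0.334  0.23   1.466  0.039  1.785]
```

View pics/s7.png

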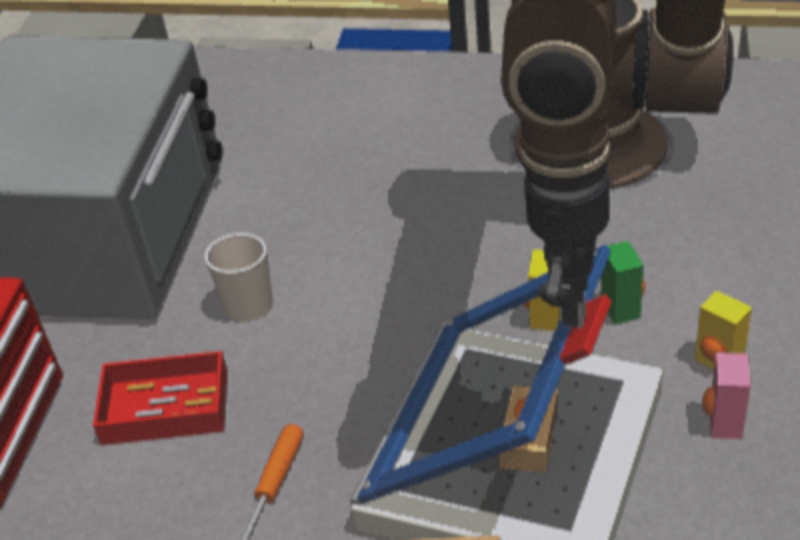

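The fingers are pressing on the tab (585,330) and the frame follows to about 0.7 rad, exactly on plan. I continue down the arc.

```bash
python3 -m jog '[{"x":0.009,"y":0,"z":0.01,"spin":0,"fingers":0},{"x":0.017,"y":0,"z":0.021,"spin":0,"fingers":0},{"x":0.024,"y":0,"z":0.032,"spin":0,"fingers":0},{"x":0.031,"y":0,"z":0.044,"spin":0,"fingers":0},{"x":0.038,"y":0,"z":0.056,"spin":0,"fingers":0},{"x":0.044,"y":0,"z":0.068,"spin":0,"fingers":0},{"x":0.049,"y":0,"z":0.081,"spin":0,"fingers":0},{"x":0.054,"y":0,"z":0.093,"spin":0,"fingers":0},{"x":0.058,"y":0,"z":0.106,"spin":0,"fingers":0},{"x":0.061,"y":0,"z":0.12,"spin":0,"fingers":0},{"x":0.063,"y":0,"z":0.133,"spin":0,"fingers":0},{"x":0.065,"y":0,"z":0.147,"spin":0,"fingers":0}]'
python3 -m jog '[{"x":0.001,"y":0,"z":0.007,"spin":0,"fingers":0},{"x":0.001,"y":0,"z":0.013,"spin":0,"fingers":0},{"x":0.001,"y":0,"z":0.018,"spin":0,"fingers":0},{"x":0.001,"y":0,"z":0.022,"spin":0,"fingers":0},{"x":0.001,"y":0,"z":0.025,"spin":0,"fingers":0},{"x":0.001,"y":0,"z":0.027,"spin":0,"fingers":0},{"x":0.001,"y":0,"z":0.027,"spin":0,"fingers":0}]'
python3 - <<'E'
from h import *
st=arm.state(); d=st["tcp_pos"][:2]-np.array([.617,-.060]); print("lx",.974*d[0]-.225*d[1],"ly",.225*d[0]+.974*d[1],st["tcp_pos"],st["qpos"].round(3))
E
```

```text
clock: 11.38
tcp_pos: [0.6474, 0.0715, 0.0906]
eef_rot: [[0.227, 0.974, 0.004], [0.973, -0.226, 0.038], [0.038, -0.005, -0.999]]
ft_force: [-0.1, 0.4, 1.0]
finger_gap: -0.0
grip_force: 0.4
clock: 11.97
tcp_pos: [0.6479, 0.0728, 0.0649]
eef_rot: [[0.227, 0.974, 0.004], [0.973, -0.227, 0.038], [0.038, -0.004, -0.999]]
ft_force: [0.6, 1.0, 0.3]
finger_gap: -0.0001
grip_force: 0.0
lx 0.00022624943207418327 ly 0.13628756610030932 [0.64790667 0.072786   0.06488318] [ 0.095  0.401 -0.049  1.113  0.037  1.895]
```

Press further in small steps until the stop is felt.

```bash
python3 -m jog '[{"x":0,"y":0,"z":0.002,"spin":0,"fingers":0},{"x":0,"y":0,"z":0.004,"spin":0,"fingers":0},{"x":0,"y":0,"z":0.004,"spin":0,"fingers":0}]'; python3 -m jog '[{"x":0,"y":0,"z":0.002,"spin":0,"fingers":0},{"x":0,"y":0,"z":0.002,"spin":0,"fingers":0},{"x":0,"y":0,"z":0.002,"spin":0,"fingers":0}]'
```

```text
clock: 12.22
tcp_pos: [0.6484, 0.0729, 0.0631]
eef_rot: [[0.227, 0.974, 0.006], [0.973, -0.227, 0.038], [0.038, -0.002, -0.999]]
ft_force: [-3.8, -1.9, 9.3]
finger_gap: -0.0001
grip_force: 5.1
clock: 12.47
tcp_pos: [0.6484, 0.0728, 0.063]
eef_rot: [[0.227, 0.974, 0.008], [0.973, -0.227, 0.038], [0.039, -0.001, -0.999]]
ft_force: [-7.6, -1.3, 19.9]
finger_gap: -0.0
grip_force: 10.0
```

The stop is at z = 0.063 with 20 N, so the frame is shut. I retreat upward and check.

```bash
python3 -m jog '[{"x":0,"y":0,"z":-0.02,"spin":0,"fingers":0},{"x":0,"y":0,"z":-0.06,"spin":0,"fingers":0},{"x":0,"y":0,"z":-0.1,"spin":0,"fingers":0},{"x":0,"y":0,"z":-0.14,"spin":0,"fingers":0},{"x":-0.1,"y":-0.15,"z":-0.18,"spin":0,"fingers":0},{"x":-0.1,"y":-0.15,"z":-0.18,"spin":0,"fingers":0},{"x":-0.1,"y":-0.15,"z":-0.18,"spin":0,"fingers":0},{"x":-0.1,"y":-0.15,"z":-0.18,"spin":0,"fingers":0},{"x":-0.1,"y":-0.15,"z":-0.18,"spin":0,"fingers":0},{"x":-0.1,"y":-0.15,"z":-0.18,"spin":0,"fingers":0},{"x":-0.1,"y":-0.15,"z":-0.18,"spin":0,"fingers":0},{"x":-0.1,"y":-0.15,"z":-0.18,"spin":0,"fingers":0}]'
python3 - <<'E'
from h import *
s=snap("scene"); cv2.imwrite("pics/s8.png",s["color"][...,::-1])
P=cloud(s);hsv=cv2.cvtColor(s["color"],cv2.COLOR_RGB2HSV);h=hsv[...,0]
b=(h>100)&(h<125)&(hsv[...,1]>100)&(P[...,2]>.04)&(P[...,0]>.42)&(P[...,0]<.82)&(abs(P[...,1])<.25)&(P[...,2]<.2)
q=P[b];l=(q[:,:2]-[.617,-.060])@np.array([.225,.974])+.125
print(np.polyfit(l,q[:,2],1),np.percentile(q[:,2],[5,50,95]))
E
```

```text
clock: 13.47
tcp_pos: [0.4791, 0.003, 0.2359]
eef_rot: [[0.227, 0.974, 0.005], [0.973, -0.227, 0.038], [0.038, -0.003, -0.999]]
ft_force: [0.5, -0.4, 0.1]
finger_gap: 0.0001
grip_force: 0.0
[0.00118316 0.06228198] [0.0588582  0.06253138 0.06599449]
```

View pics/s8.png

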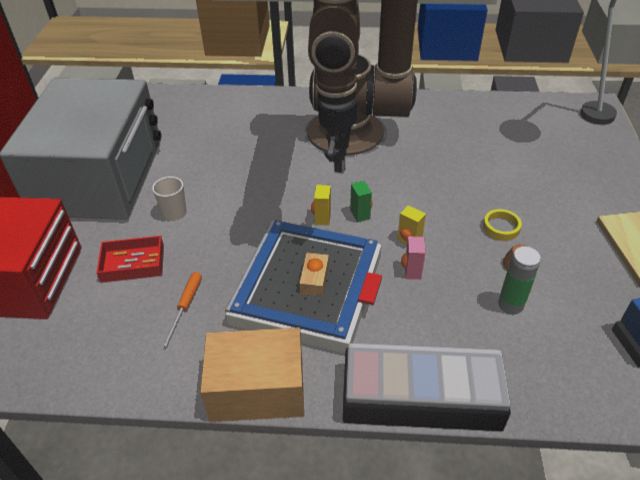

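The frame lies level (slope 0.001 rad, top at 62.5 mm) around the mould, which is orange up at (314,272). Everything else is where it was and the arm is clear.

```bash
python3 -c "
from rig import arm
print(arm.sign_off())"
```

```text
the job is handed in; nothing more can be done
None
```

The mould lies on its back on the bed with the orange form up, the clamp frame is fully shut around it, the arm is clear, nothing else on the bench appears to have moved, and the job is handed in at about 13.5 s.

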